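# Sort the rover wheels and fit the orange one on its axle

### The arm

A 6-joint arm with a two-finger parallel gripper is mounted at the origin on the work surface. World frame = base frame: x ahead of the robot, y to its left, z up, the work surface at z = 0. Lengths are in mm, angles in rad, forces in N, time in s.
With the tool pointing down it reaches from about 325 to 850 mm from the base axis. Payload 4.4 kg.
Tool frame: the origin (TCP) lies at the very end of the fingers, on their centre line; the grasp point (between the pads) lies 19 mm behind it; x points along the fingers, y is the direction in which the jaws open and shut, and the axes are right-handed (so a half turn about x gives the same grasp; the last joint's range is limited). The gripper opens to 94 mm and grips with 3 to 60 N. Pads are 16 mm wide; open, the fingers measure 119 mm over their backs; the gripper's body (75 mm by 177 mm) begins 78 mm behind the grasp point.
Start: joints at [0.987, 0.207, 1.542, -0, 1.393, -0.15], TCP at [241.694, 521.738, 205.447] pointing down, gripper open.
Joint ranges: [-2.73, 2.73], [-0.86, 2.22], [0.23, 2.46], [-1.11, 4.25], [0.08, 2.63], [-2.82, 2.82]. Speed limits (rad/s): [2.79, 2.79, 3.14, 3.14, 3.14, 3.14].

### API

Orientations are given as [roll, pitch, yaw] about the fixed x, y, z axes, in that order (R = Rz(yaw) Ry(pitch) Rx(roll)).
In Python, from workcell import arm gives the robot as it stands. Calls block until the motion is done:
- arm.move_to(position, orientation): joint-space move of the TCP to a pose.
- arm.line_to(position, rot=None, velocity=150, stop_force=None): straight line of the TCP; rot=None keeps the orientation; velocity is the mean speed in mm/s. With stop_force (N) it stops when the force on the tool has changed by that much, and returns True; else False.
- arm.move_joints(angles): joint-space move.
- arm.release() and arm.close_gripper(effort=None): open the fingers fully, or close them until they stop; effort is the grip in N (None keeps the last).
- arm.sleep(seconds).
- arm.ik(position, orientation): joint angles nearest the present ones, or None.
- arm.get_state(): the state.
- arm.grab_frame(name): name is "scene" or "top"; returns the picture (384x512x3 uint8, blue, green, red); there is no depth.
- arm.camera_info(name): a dict with "fov_y" (degrees; the focal length in pixels is half the picture's height over the tangent of half this angle, whatever the lens; pixels are square), "cx", "cy" (the principal point, pixels), "view" (4x4, takes a point from world to camera coordinates). Camera axes: x right, y down, z forward; pixel columns grow to the right and rows downward; lengths in mm; the calibration is good to about 2 mm. A picture is of the moment at which its call begins. camera_info takes no time and is no camera call.
A pose or a line that the arm cannot do raises arm.PlanningError and nothing moves.
- arm.close_job(): hands the job in, once; it reports no verdict.
The state is a dict: "time": time; "qpos": joint angles; "dq": joint speeds; "joint_efforts": joint torques, N m; "eef_pos": TCP position; "tool_rot": TCP orientation; "contact_force": force on the tool from outside, world axes, zero at the start; "wrist_torque": the same for the moment, N m; "opening": finger opening in mm.
Only numpy, scipy, OpenCV 4.12 (cv2) and the standard library are available. Lean on these libraries where they do the work, as an engineer would, in place of code of your own. Each camera call takes 0.05 s, during which the arm holds its last target. There are 200 camera calls.

### The job

Sort the three rover wheels by tyre colour: stand the blue and the green wheel in the middle of the dock of their own colour, between its rails, and stand the orange wheel centrally between the cheeks of the orange service fork, its bore in line with theirs. Then slide the steel axle, from either side, through both cheeks and the wheel until its black grip is up against the cheek, and leave everything released and at rest. Do not disturb the small red-capped bottle or the red-handled screwdriver.

Things in the scene. Friction and masses are not known exactly. Their poses are not given: they have to be found in the camera images.
- wheel_orange: Rover wheel, orange tyre, grey hub, standing on its tread on the table, about 120 g. Tread of 12 flat lugs (does not roll by itself): 56 mm across opposite flats, 30 mm wide, 24 mm bore. Origin: middle of the tread's underside; y = wheel axis direction (axis 28 mm above the origin), x = rolling direction, z up. Flats face down, +x and -x, to be gripped there from above.
- wheel_blue: Rover wheel, blue tyre, grey hub, standing on its tread on the table, about 120 g. Tread of 12 flat lugs (does not roll by itself): 56 mm across opposite flats, 30 mm wide, 24 mm bore. Origin: middle of the tread's underside; y = wheel axis direction (axis 28 mm above the origin), x = rolling direction, z up. Flats face down, +x and -x, to be gripped there from above.
- wheel_green: Rover wheel, green tyre, grey hub, standing on its tread on the table, about 120 g. Tread of 12 flat lugs (does not roll by itself): 56 mm across opposite flats, 30 mm wide, 24 mm bore. Origin: middle of the tread's underside; y = wheel axis direction (axis 28 mm above the origin), x = rolling direction, z up. Flats face down, +x and -x, to be gripped there from above.
- axle: Axle, 134 mm long, about 120 g: black square grip (20 x 20 mm, thin yellow band at its rod end) and steel rod of 10 mm diameter, last 6 mm tapered to 5 mm. Origin: on its axis at mid-length; x along the axis from grip to tip. Grip from x = -67 to -23 mm, rod from -23 to +67 mm. Lies on a flat of the grip, axis level 10 mm above the table, balance point inside the grip; z up.
- fork: Service fork, fixed: orange plate 90 (x) by 74 (y) by 12 mm thick, with two aluminium cheeks 56 mm wide (x), top 60 mm above the table, spanning y = 25 to 35 and -25 to -35 mm. Each has a 15 mm bore along y at x = 0, 40 mm above the table. The wheel stands on the plate between them, axis along y, bores then in line; x ends open. Origin: centre of the plate's underside; z up.
- dock_blue: blue parking dock, fixed: blue plate 90 (x) by 74 (y) by 6 mm thick, with a rail 10 mm wide along each x edge, standing 14 mm above the plate. The wheel stands on the plate between the rails (54 mm apart), its rolling direction along them; the x ends are open. Origin: centre of the plate's underside, on the table; x along the rails, z up.
- dock_green: green parking dock, fixed: green plate 90 (x) by 74 (y) by 6 mm thick, with a rail 10 mm wide along each x edge, standing 14 mm above the plate. The wheel stands on the plate between the rails (54 mm apart), its rolling direction along them; the x ends are open. Origin: centre of the plate's underside, on the table; x along the rails, z up.
- bottle: Small closed bottle with a red cap and a paper label, 36 mm in diameter and 85 mm high, standing on the table; not to be disturbed. Origin: centre of its underside.
- screwdriver: Screwdriver with a red handle and steel blade, lying on the table; not to be disturbed. Origin: on its underside near the middle, x along the tool towards the tip.

How it is judged:
By the outcome, as a careful person would: the job done as asked, in the order asked, and still so for the second after the job is handed in, with the robot touching nothing.
It also fails if it takes over 128 s, if anything falls off the work surface, if the arm or the gripper's body presses on something with over 40 N, if the wrist force passes 120 N, or if a joint passes its speed limit or range.

## Working session

There is one attempt and no reset: what is moved stays moved. The work goes in short steps, each a Python script; the robot and the scene stay as the last script left them, time stands still between calls to the robot, and variables do not carry over. Pictures are saved under pics/ and viewed, about 12 in all and at most 16, crops included, and the job is handed in when it is done.

```bash
mkdir -p pics; ls; python3 - <<'E'
from workcell import arm
import cv2,numpy as np
np.set_printoptions(suppress=True,precision=3)
for n in("top","scene"):
    f=arm.grab_frame(n); cv2.imwrite(f"pics/{n}0.png",f); print(n,arm.camera_info(n))
    cv2.imwrite(f"pics/{n}0b.png",cv2.resize(f,(800,600),interpolation=cv2.INTER_CUBIC))
s=arm.get_state();print(s)
E
```

```text
pics
top {'fov_y': 42.02162056144895, 'cx': 254.27912271383946, 'cy': 195.09974975630033, 'view': array([[   0.005,   -1.   ,    0.006,    3.732],
       [  -0.985,   -0.006,   -0.171,  552.17 ],
       [   0.171,   -0.005,   -0.985, 1221.42 ],
       [   0.   ,    0.   ,    0.   ,    1.   ]])}
scene {'fov_y': 54.90769092602546, 'cx': 253.54535970268648, 'cy': 192.75327602224104, 'view': array([[   0.745,    0.667,    0.015, -407.661],
       [   0.406,   -0.435,   -0.804, -181.278],
       [  -0.53 ,    0.605,   -0.595, 1462.093],
       [   0.   ,    0.   ,    0.   ,    1.   ]])}
{'time': 0.1, 'qpos': array([ 0.987,  0.207,  1.543, -0.   ,  1.393, -0.151]), 'dq': array([ 0.   , -0.003, -0.004, -0.001,  0.001,  0.002]), 'joint_efforts': array([ -0.001, -37.187, -28.229,   0.07 ,   0.031,  -0.   ]), 'eef_pos': array([241.273, 521.112, 204.394]), 'tool_rot': array([-1.713,  1.569, -2.147]), 'contact_force': array([-0.358,  0.351, -0.369]), 'wrist_torque': array([ 0.018,  0.044, -0.009]), 'opening': 94.09427886314135}
```

View pics/top0b.png

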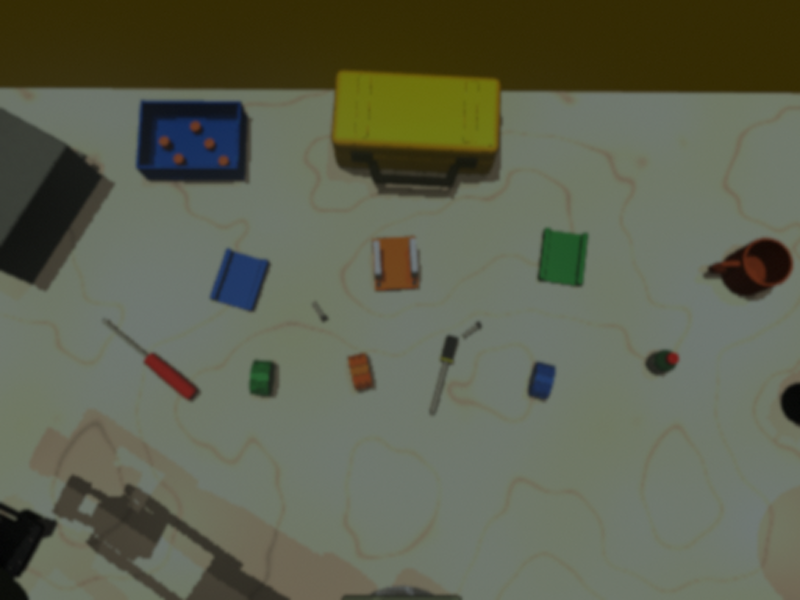

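View pics/scene0b.png

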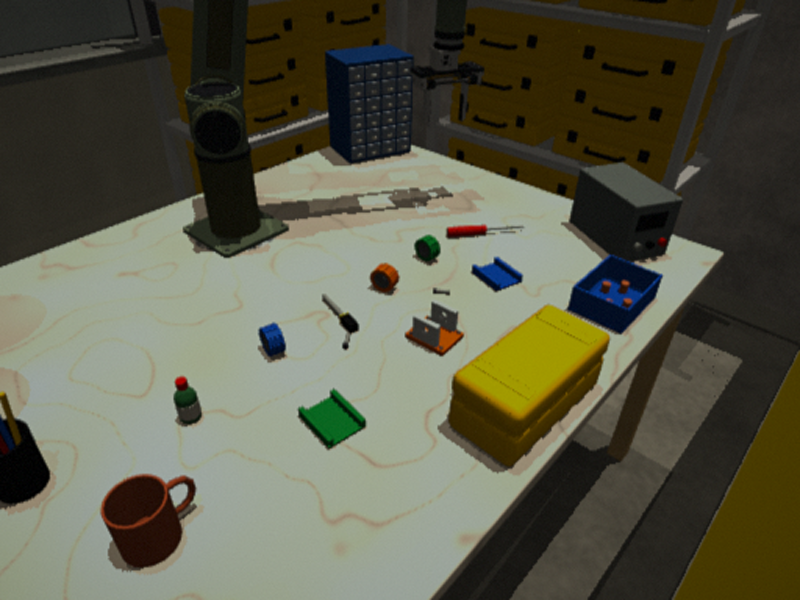

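The top view shows (800-wide pixels) the green wheel at (262,378), orange at (361,372), blue at (541,380), the blue dock at (240,280), fork at (397,263), green dock at (563,258), axle from grip (450,350) to tip (432,413), screwdriver at (170,375) and bottle at (662,362). Two pictures viewed. Next I fit the model outlines to the colour masks.

```bash
cat > vis.py <<'E'
import cv2,numpy as np
from scipy.optimize import least_squares
from workcell import arm
CAM={n:arm.camera_info(n) for n in("top","scene")}
def proj(n,P):
    c=CAM[n];P=np.atleast_2d(P);q=P@c["view"][:3,:3].T+c["view"][:3,3]
    f=192/np.tan(np.radians(c["fov_y"])/2)
    return q[:,:2]/q[:,2:]*f+[c["cx"],c["cy"]]
def ray(n,uv,z):
    c=CAM[n];f=192/np.tan(np.radians(c["fov_y"])/2);R=c["view"][:3,:3]
    d=R.T@np.array([(uv[0]-c["cx"])/f,(uv[1]-c["cy"])/f,1]);o=-R.T@c["view"][:3,3]
    return o+d*(z-o[2])/d[2]
def box(x0,x1,y0,y1,z0,z1):
    return np.array([[x,y,z] for x in(x0,x1) for y in(y0,y1) for z in(z0,z1)],float)
a=np.radians(15+30*np.arange(12));r=28/np.cos(np.radians(15))
WHEEL=np.vstack([np.c_[r*np.cos(a),np.full(12,y),28+r*np.sin(a)] for y in(-15,15)])
DOCK=box(-45,45,-37,37,0,20)
FPLATE=box(-45,45,-37,37,0,12)
# hue (cv2 0..180) bands
HUE={"orange":(3,18),"blue":(100,130),"green":(45,85)}
S=4
def mask(img,col,uv,rad,smin=110,vmin=25):
    big=cv2.resize(img,None,fx=S,fy=S,interpolation=cv2.INTER_LINEAR)
    h=cv2.cvtColor(big,cv2.COLOR_BGR2HSV);lo,hi=HUE[col]
    m=cv2.inRange(h,(lo,smin,vmin),(hi,255,255))
    roi=np.zeros_like(m);cv2.circle(roi,(int(uv[0]*S),int(uv[1]*S)),int(rad*S),255,-1)
    return cv2.morphologyEx(m&roi,cv2.MORPH_OPEN,np.ones((3,3)))
TH=np.linspace(0,2*np.pi,48,endpoint=False);DIR=np.c_[np.cos(TH),np.sin(TH)]
def support(pts): return (pts@DIR.T).max(0)
def world(M,p,z0=0):
    c,s=np.cos(p[2]),np.sin(p[2])
    return np.c_[M[:,0]*c-M[:,1]*s+p[0],M[:,0]*s+M[:,1]*c+p[1],M[:,2]+z0]
def fit(obs,M,p0,z0=0):
    """obs {cam: mask}"""
    H={n:support((np.argwhere(m)[:,::-1]+.5)/S-.5) for n,m in obs.items()}
    fun=lambda p:np.concatenate([support(proj(n,world(M,p,z0)))-H[n] for n in H])
    best=min((least_squares(fun,[p0[0],p0[1],y],loss="soft_l1",x_scale=[10,10,.1],diff_step=1e-4) for y in p0[2]),key=lambda r:r.cost)
    return best.x,np.sqrt(np.mean(best.fun**2))
E
cat > m1.py <<'E'
from vis import *
np.set_printoptions(suppress=True,precision=2)
I={n:cv2.imread(f"pics/{n}0.png") for n in("top","scene")}
k=.64
items={"wheel_green":("green",(262,378),WHEEL,17,14,(428,248)),"wheel_orange":("orange",(361,372),WHEEL,17,28),
"wheel_blue":("blue",(541,380),WHEEL,17,28),"dock_blue":("blue",(240,280),DOCK,26,10),"dock_green":("green",(563,258),DOCK,27,10),"fork":("orange",(397,263),FPLATE,26,6)}
for nme,it in items.items():
    col,uv,M,rad=it[:4];uv=np.array(uv)*k
    p=ray("top",uv,28 if M is WHEEL else 8)
    us=proj("scene",p)[0]
    ms={"top":mask(I["top"],col,uv,rad),"scene":mask(I["scene"],col,us,rad*1.2)}
    ys=np.arange(0,np.pi,.3)-np.pi/2
    for sel in(["top"],["scene"],["top","scene"]):
        x,e=fit({n:ms[n] for n in sel},M,(p[0],p[1],ys))
        print(nme,sel,x,"rms",round(e,2),[int((ms[n]>0).sum()/16) for n in sel])
for nm,uv,z in(("bottle",(662,362),40),("grip",(450,348),15),("tip",(432,412),10),("sd handle",(170,377),10),("sd tip",(105,320),5)):print(nm,ray("top",np.array(uv)*k,z))
g=I["top"][195:275,265:315];cv2.imwrite("pics/axle0.png",cv2.resize(cv2.convertScaleAbs(g,alpha=1.5),None,fx=7,fy=7,interpolation=cv2.INTER_CUBIC))
E
python3 m1.py
```

```text
wheel_green ['top'] [436.01 227.97   0.01] rms 2.65 [192]
wheel_green ['scene'] [437.98 229.04  -0.4 ] rms 0.77 [111]
wheel_green ['top', 'scene'] [437.52 228.67  -0.25] rms 2.06 [192, 111]
wheel_orange ['top'] [446.33  67.12   0.23] rms 1.13 [257]
wheel_orange ['scene'] [449.47  69.46  -1.56] rms 0.32 [196]
wheel_orange ['top', 'scene'] [447.91  68.26   0.24] rms 0.97 [257, 196]
wheel_blue ['top'] [ 433.81 -228.     -0.39] rms 2.13 [222]
wheel_blue ['scene'] [ 434.77 -223.99   -0.39] rms 0.74 [214]
wheel_blue ['top', 'scene'] [ 434.41 -225.2    -0.37] rms 1.71 [222, 214]
dock_blue ['top'] [601.29 273.1   -0.26] rms 1.77 [891]
dock_blue ['scene'] [602.31 276.99  -0.36] rms 0.97 [368]
dock_blue ['top', 'scene'] [602.49 274.76  -0.3 ] rms 1.49 [891, 368]
dock_green ['top'] [ 644.57 -272.65   -0.15] rms 2.05 [844]
dock_green ['scene'] [ 644.76 -269.7    -0.16] rms 1.14 [836]
dock_green ['top', 'scene'] [ 644.68 -270.66   -0.15] rms 1.71 [844, 836]
fork ['top'] [630.39   9.9    0.01] rms 2.53 [667]
fork ['scene'] [633.24  14.83   0.06] rms 0.81 [280]
fork ['top', 'scene'] [632.52  13.51   0.09] rms 2.03 [667, 280]
bottle [ 462.21 -421.84   40.  ]
grip [485.98 -80.8   15.  ]
tip [381.19 -51.03  10.  ]
sd handle [436.01 379.75  10.  ]
sd tip [530.92 494.8    5.  ]
```

View pics/axle0.png

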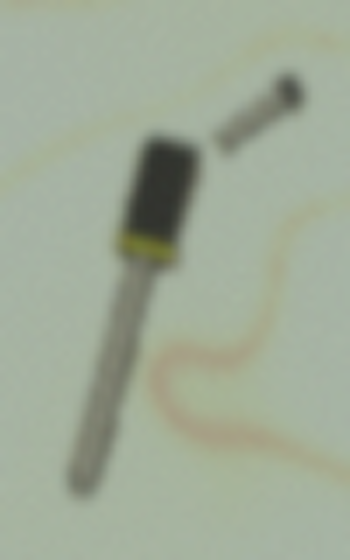

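```bash
cat > m2.py <<'E'
from vis import *
import vis
exec(open("m1.py").read().split("for nme")[0])
tiles=[]
for nme,it in items.items():
    col,uv,M,rad=it[:4];uv=np.array(uv)*k
    p=ray("top",uv,28 if M is WHEEL else 8);us=proj("scene",p)[0]
    row=[]
    for n,c,r0 in(("top",uv,rad),("scene",us,rad*1.2)):
        img=I[n];m=mask(img,col,c,r0,80,12)
        x,e=fit({n:m},M,(p[0],p[1],np.arange(0,np.pi,.3)-1.5))
        big=cv2.resize(cv2.convertScaleAbs(img,alpha=1.7),None,fx=S,fy=S,interpolation=cv2.INTER_CUBIC)
        cs,_=cv2.findContours(m,cv2.RETR_EXTERNAL,cv2.CHAIN_APPROX_NONE);cv2.drawContours(big,cs,-1,(0,0,255),1)
        h=cv2.convexHull((proj(n,world(M,x))*S+S/2-.5).astype(np.int32));cv2.polylines(big,[h],True,(255,0,255),1)
        u,v=(c*S).astype(int);row.append(cv2.resize(big[v-110:v+110,u-110:u+110],(195,195)))
        hs=cv2.cvtColor(img,cv2.COLOR_BGR2HSV);
        print(nme,n,x,round(e,2),hs[int(c[1])-28,int(c[0])],hs[int(c[1]),int(c[0])])
    tiles.append(np.vstack(row))
cv2.imwrite("pics/fit1.png",np.vstack([np.hstack(tiles[:3]+[tiles[3]*0]),np.hstack(tiles[3:]+[tiles[0]*0])])[:, :585])
E
python3 m2.py; python3 -c "
import cv2;a=cv2.imread('pics/fit1.png');print(a.shape);import numpy as np;cv2.imwrite('pics/fit1.png',cv2.resize(np.hstack([a[:390],a[390:]])[:, :],(1170,390))[:,:] if 0 else cv2.resize(a,(450,600)))"
```

```text
wheel_green top [435.24 227.51   0.01] 1.64 [ 35  42 114] [ 64 143  93]
wheel_green scene [438.06 229.09  -0.29] 0.55 [17 64 64] [10 51 15]
wheel_orange top [446.07  66.88   0.23] 0.59 [ 46  32 119] [ 14 182 105]
wheel_orange scene [449.68  68.86   0.44] 0.25 [ 47  27 171] [20 43 18]
wheel_blue top [ 433.42 -228.15   -0.28] 1.53 [ 60  17 119] [109 169  98]
wheel_blue scene [ 434.7  -223.9    -0.35] 0.55 [ 53  18 171] [109 229 107]
dock_blue top [601.31 273.29  -0.27] 1.35 [ 38  40 116] [110 173 102]
dock_blue scene [602.31 277.42  -0.34] 0.75 [ 56  14 148] [109 246 135]
dock_green top [ 644.35 -272.64   -0.14] 1.39 [ 43  38 120] [ 65 158  84]
dock_green scene [ 645.07 -270.12   -0.16] 0.88 [ 49  24 171] [ 67 235 103]
fork top [630.54  11.1    0.06] 1.76 [ 42  39 118] [ 14 191 111]
fork scene [633.51  14.78   0.06] 0.56 [ 40  41 173] [38 22 46]
(780, 585, 3)
```

View pics/fit1.png

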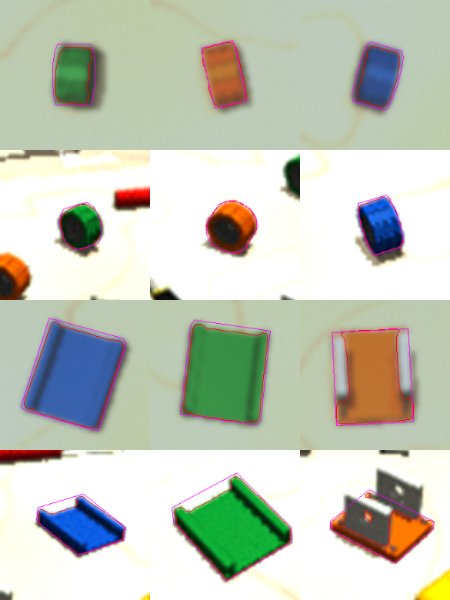

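The fits hold in both views; the top and scene cameras disagree by 1–4 mm, within about twice the stated calibration error. I'll refit with an edge-bias term, average the two cameras, then start with the wheels.

```bash
cat >> vis.py <<'E'
def fitd(obs,M,p0,z0=0):
    "as fit, plus one edge offset per camera"
    H={n:support((np.argwhere(m)[:,::-1]+.5)/S-.5) for n,m in obs.items()}
    fun=lambda p:np.concatenate([support(proj(n,world(M,p,z0)))-H[n]-p[3+i] for i,n in enumerate(H)])
    best=min((least_squares(fun,[p0[0],p0[1],y]+[0]*len(H),loss="soft_l1",f_scale=.5,x_scale=[10,10,.1]+[1]*len(H),diff_step=1e-4) for y in p0[2]),key=lambda r:r.cost)
    return best.x,np.sqrt(np.mean(best.fun**2))
E
cat > m3.py <<'E'
from vis import *
exec(open("m1.py").read().split("for nme")[0])
for nme,it in items.items():
    col,uv,M,rad=it[:4];uv=np.array(uv)*k
    p=ray("top",uv,28 if M is WHEEL else 8);us=proj("scene",p)[0]
    ms={"top":mask(I["top"],col,uv,rad,80,12),"scene":mask(I["scene"],col,us,rad*1.2,80,12)}
    ys=np.arange(0,np.pi,.3)-np.pi/2
    for sel in(["top"],["scene"],["top","scene"]):
        x,e=fitd({n:ms[n] for n in sel},M,(p[0],p[1],ys));print(nme,sel,x,round(e,2))
b=ray("top",(285.6,230.3),20);g=ray("top",(289.6,215.3),20);t=ray("top",(276.4,264.3),10)
print("axle",g,b,t,np.linalg.norm((g-t)[:2]),np.degrees(np.arctan2(*(t-g)[1::-1])))
for z in(0,50,100):print("toolbox handle/edge",z,ray("top",np.array((415,187))*k,z),ray("top",np.array((415,150))*k,z))
E
python3 m3.py
cat > rob.py <<'E'
import numpy as np
from scipy.spatial.transform import Rotation as R
from workcell import arm
import warnings;warnings.filterwarnings("ignore")
def rpy(phi):
    x=np.array([0,0,-1.]);y=np.array([np.cos(phi),np.sin(phi),0])
    return R.from_matrix(np.c_[x,y,np.cross(x,y)]).as_euler("xyz")
def best(pos,phi):
    "jaw direction phi (mod pi): the one with the smaller last joint"
    c=[(abs(q[5]),rpy(a)) for a in(phi,phi+np.pi) if (q:=arm.ik(pos,rpy(a))) is not None]
    return min(c,key=lambda t:t[0])[1]
def say(m):
    s=arm.get_state();print(m,"t%.1f"%s["time"],np.round(s["eef_pos"],1),"F",np.round(s["contact_force"],1),"open %.1f"%s["opening"])
def pick(x,y,phi,z=9,up=160,eff=25):
    arm.release();o=best([x,y,up],phi);arm.move_to([x,y,up],o)
    arm.line_to([x,y,z+25],velocity=200);arm.line_to([x,y,z],velocity=60)
    arm.close_gripper(eff);say("closed");arm.line_to([x,y,up],velocity=200);say("lifted")
def place(x,y,phi,z,up=160):
    o=best([x,y,up],phi);arm.move_to([x,y,up],o);say("above")
    arm.line_to([x,y,z+12],velocity=150)
    hit=arm.line_to([x,y,z-3],velocity=25,stop_force=6);say(f"down hit={hit}")
    arm.release();arm.line_to([x,y,up],velocity=200)
E
```

```text
wheel_green ['top'] [435.21 227.38  -0.06   1.6 ] 0.32
wheel_green ['scene'] [438.23 229.21   0.82   0.71] 0.23
wheel_green ['top', 'scene'] [436.13 228.05  -0.05   1.56   0.54] 0.48
wheel_orange ['top'] [446.09  66.85   0.23   0.51] 0.35
wheel_orange ['scene'] [449.69  68.81   0.47   0.06] 0.24
wheel_orange ['top', 'scene'] [447.05  67.62   0.24   0.5   -0.05] 0.59
wheel_blue ['top'] [ 433.42 -228.25   -0.25    1.52] 0.29
wheel_blue ['scene'] [ 434.89 -224.1    -0.28    0.56] 0.21
wheel_blue ['top', 'scene'] [ 434.11 -226.65   -0.25    1.54    0.58] 0.63
dock_blue ['top'] [601.35 273.3   -0.29   1.31] 0.33
dock_blue ['scene'] [602.94 276.69  -0.31   0.75] 0.15
dock_blue ['top', 'scene'] [602.33 274.14  -0.29   1.29   0.75] 0.46
dock_green ['top'] [ 644.53 -272.8    -0.12    1.37] 0.33
dock_green ['scene'] [ 645.55 -270.6    -0.14    0.87] 0.19
dock_green ['top', 'scene'] [ 645.05 -271.66   -0.14    1.38    0.88] 0.43
fork ['top'] [629.39  11.25   0.06   1.49] 0.89
fork ['scene'] [633.74  14.51   0.06   0.52] 0.21
fork ['top', 'scene'] [631.81  13.43   0.07   1.26   0.55] 0.98
axle [504.64 -84.69  20.  ] [465.81 -74.15  20.  ] [379.62 -50.82  10.  ] 129.52793675066974 164.8436179559979
toolbox handle/edge 0 [767.81 -23.09   0.  ] [835.2  -23.02   0.  ]
toolbox handle/edge 50 [751.13 -21.7   50.  ] [815.91 -21.63  50.  ]
toolbox handle/edge 100 [734.44 -20.31 100.  ] [796.63 -20.24 100.  ]
```

Residuals are now below a pixel. I'll do the blue and green wheels first.

```bash
cat > s1.py <<'E'
from rob import *
import cv2
pick(436.5,228.2,-.05); place(645.0,-271.7,-.135,15)
pick(434.2,-226.3,-.255); place(602.3,274.7,-.295,15)
say("end")
o=best([440,120,200],0.24);arm.move_to([440,120,200],o)
for n in("top","scene"):cv2.imwrite(f"pics/{n}1.png",arm.grab_frame(n))
a,b=cv2.imread("pics/top1.png"),cv2.imread("pics/scene1.png")
cv2.imwrite("pics/v1.png",np.vstack([cv2.resize(b[110:310,130:380],(750,600),interpolation=cv2.INTER_CUBIC)]))
E
python3 s1.py
```

```text
closed t3.7 [436.5 228.2   9.1] F [-0.8  1.   1.4] open 55.9
lifted t4.6 [435.4 227.8 158.6] F [ 0.3  0.3 -0.9] open 56.1
above t6.5 [ 645.3 -270.1  160.2] F [-1.5  0.1 -1.5] open 56.0
down hit=True t8.1 [ 645.1 -271.8   15. ] F [-0.4 -0.2  4.6] open 55.7
closed t12.8 [ 434.2 -226.4    9.1] F [-0.5  0.8  1.1] open 55.5
lifted t13.7 [ 433.2 -225.6  158.6] F [-0.5  0.3 -1.9] open 55.8
above t15.7 [602.7 273.4 160. ] F [ 0.9 -0.1 -1.4] open 55.7
down hit=True t17.2 [602.4 274.8  15. ] F [-0.6  0.6  4. ] open 55.9
end t18.8 [601.2 274.3 158.5] F [-1.2 -0.7 -0.9] open 93.7
```

View pics/v1.png

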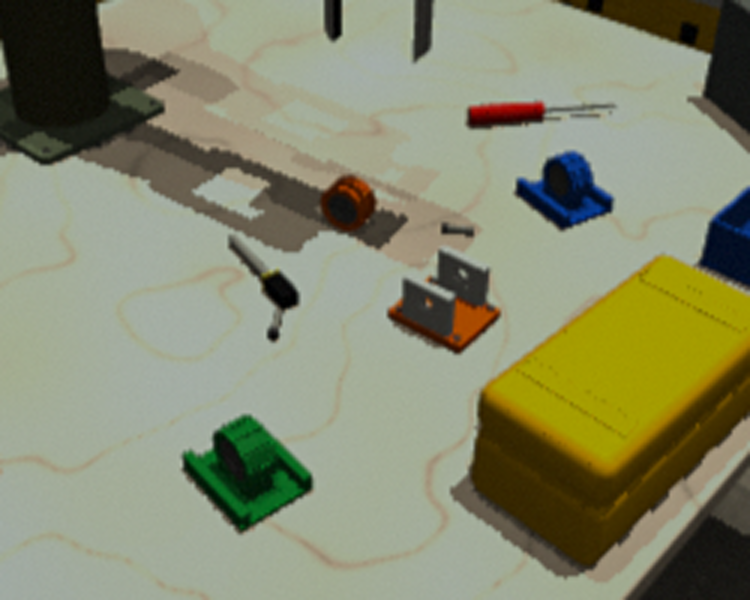

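Both wheels stand between their rails: green at (248,445), blue at (567,180), with contact at the nominal height (TCP z 15.0). Next is the orange wheel.

```bash
cat > s2.py <<'E'
from rob import *
import cv2
pick(447.6,67.8,.24); place(631.8,13.2,.063,21)
arm.move_to([430,-150,200],best([430,-150,200],1.3));say("end")
for n in("top","scene"):cv2.imwrite(f"pics/{n}2.png",arm.grab_frame(n))
a,b=cv2.imread("pics/top2.png"),cv2.imread("pics/scene2.png")
f=lambda im,u,v,w,h:cv2.resize(cv2.convertScaleAbs(im[v-h:v+h,u-w:u+w],alpha=1.5),(400,300),interpolation=cv2.INTER_CUBIC)
cv2.imwrite("pics/v2.png",np.vstack([np.hstack([f(a,254,168,32,24),f(b,278,212,32,24)]),np.hstack([f(a,154,179,32,24),f(a,360,165,32,24)])]))
E
python3 s2.py
```

```text
closed t22.4 [447.7  67.8   9.1] F [0.7 0.9 0.5] open 55.7
lifted t23.4 [446.4  67.8 158.6] F [-1.  -0.2 -1.4] open 55.6
above t24.1 [629.9  13.7 158.1] F [-0.   0.1 -1.1] open 55.6
down hit=True t25.6 [632.   13.2  21. ] F [-0.1  0.2  3.5] open 55.7
end t28.6 [ 430.  -149.8  199.4] F [ 0.6 -0.4  0. ] open 94.1
```

View pics/v2.png

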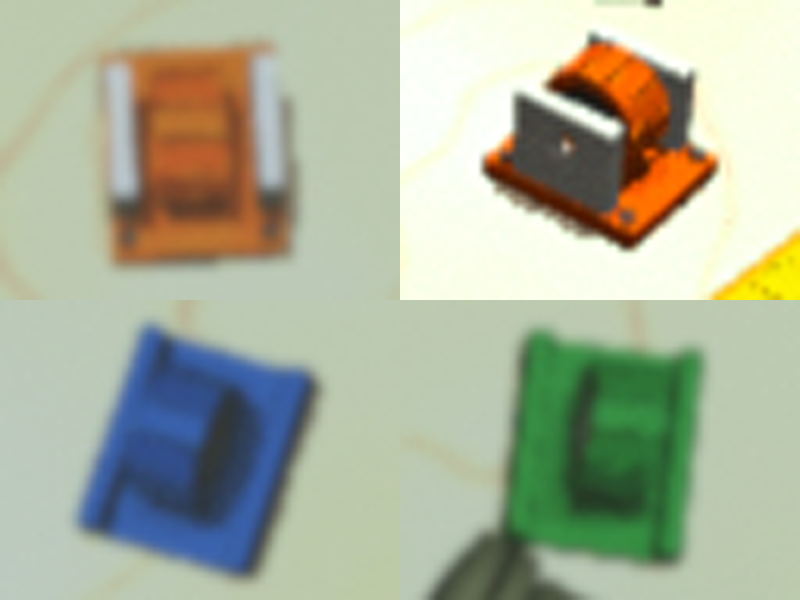

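The orange wheel stands in the fork and both docked wheels look roughly central. To measure it, I'll overlay the wheel wireframe each camera should show if the wheel were exactly centred in its own dock or fork.

```bash
cat > m4.py <<'E'
from vis import *
I={n:cv2.imread(f"pics/{n}2.png") for n in("top","scene")}
P={"dock_blue":{"top":(601.35,273.3,-.295),"scene":(602.94,276.69,-.305)},"dock_green":{"top":(644.53,-272.8,-.13),"scene":(645.55,-270.6,-.14)},"fork":{"top":(629.4,11.25,.06),"scene":(633.74,14.51,.06)}}
K=8;rows=[]
def poly(big,n,w,c):
    q=(proj(n,w)*K+K/2-.5);cv2.polylines(big,[np.round(q*16).astype(np.int32)],True,c,1,cv2.LINE_AA,4)
for n in I:
    row=[]
    for o,d in P.items():
        big=cv2.resize(cv2.convertScaleAbs(I[n],alpha=1.8),None,fx=K,fy=K,interpolation=cv2.INTER_CUBIC)
        p=d[n];z=12 if o=="fork" else 6
        for i in(0,12):poly(big,n,world(WHEEL[i:i+12],p,z),(255,0,255))
        if o=="fork":
            for y in(-35,-25,25,35):poly(big,n,world(np.array([[-28,y,12],[28,y,12],[28,y,60],[-28,y,60]],float),p),(255,255,0))
            t=np.linspace(0,6.28,24)
            for y in(-35,25):poly(big,n,world(np.c_[7.5*np.cos(t),0*t+y,40+7.5*np.sin(t)],p),(0,255,255))
        else:
            for y in(-37,27):poly(big,n,world(np.array([[-45,y,20],[45,y,20],[45,y+10,20],[-45,y+10,20]],float),p),(255,255,0))
        u,v=(proj(n,[p[0],p[1],35])[0]*K).astype(int);h=165
        row.append(cv2.resize(big[v-h:v+h,u-h:u+h],(266,266),interpolation=cv2.INTER_AREA))
    rows.append(np.hstack(row))
cv2.imwrite("pics/v3.png",np.vstack(rows))
E
python3 m4.py
```

```text
(no output)
```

View pics/v3.png

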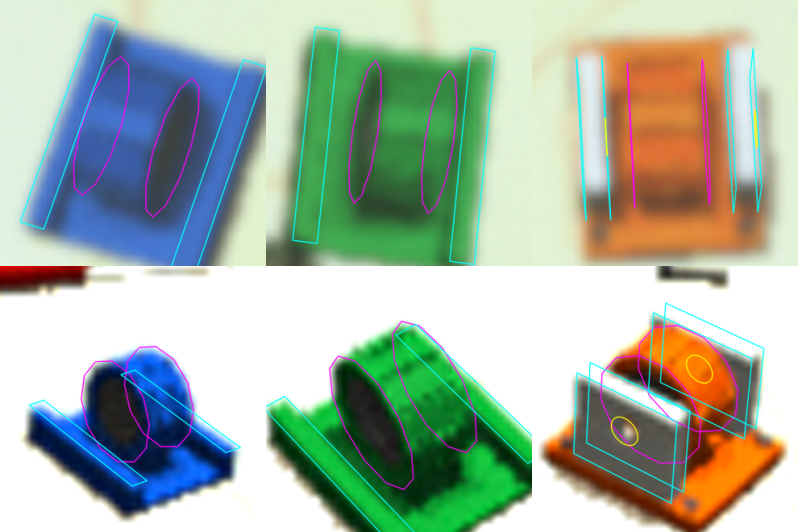

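The mask-only fork pose is off: the observed cheeks sit a few mm from the predicted ones. I'll do a proper render-and-compare fit (faces painted in depth order, face colours solved linearly) for the docks, fork and wheels.

```bash
cat > ren.py <<'E'
from vis import *
from scipy.optimize import minimize
FQ=[[0,1,3,2],[4,6,7,5],[0,4,5,1],[2,3,7,6],[0,2,6,4],[1,5,7,3]]
def boxf(*b):
    v=box(*b);c=v.mean(0);out=[]
    for q in FQ:
        f=v[q];n=np.cross(f[1]-f[0],f[2]-f[1])
        out.append(f if n@(f.mean(0)-c)>0 else f[::-1])
    return out
def disc(r,y,z,s,n=24,x=0):
    t=np.linspace(0,2*np.pi,n,endpoint=False)*(-s)
    return np.c_[x+r*np.cos(t),0*t+y,z+r*np.sin(t)]   # normal along s*y
def wheelf(z0):
    A,B=WHEEL[:12]+[0,0,z0],WHEEL[12:]+[0,0,z0];f=[]
    for i in range(12):j=(i+1)%12;f.append(np.array([A[i],B[i],B[j],A[j]]))
    for s,E in((-1,A),(1,B)):
        f+=[E if s<0 else E[::-1],disc(21,15*s,28+z0,s),disc(12,15*s,28+z0,s)]
    for k in range(12):   # outward normals for the tread
        q=f[k];n=np.cross(q[1]-q[0],q[2]-q[1])
        if n@(q.mean(0)-[0,0,28+z0])<0:f[k]=q[::-1]
    return f
def cheek(s):
    y=sorted((25*s,35*s));return boxf(-28,28,*y,12,60)+[disc(7.5,35*s,40,s),disc(7.5,25*s,40,-s)]
def forkp(): return [boxf(-45,45,-37,37,0,12),cheek(-1),cheek(1)]
def dockp(): return [boxf(-45,45,-37,37,0,6),boxf(-45,45,-37,-27,6,20),boxf(-45,45,27,37,6,20)]
SG={"top":1.1,"scene":.45}
def cost(n,img,parts,c,h,full=False):
    """parts: [(pose,faces)], first drawn first, rest by depth"""
    V=CAM[n]["view"];o=-V[:3,:3].T@V[:3,3];K=4;lab=np.zeros((2*h*K,2*h*K),np.uint8);L=0
    W=[[world(f,p) for f in fs] for p,fs in parts]
    rest=sorted(W[1:],key=lambda w:-np.linalg.norm(np.vstack(w[:6] if len(w)<12 else w).mean(0)-o))
    for w in [W[0]]+rest:
        for f in w:
            nn=np.cross(f[1]-f[0],f[2]-f[1]);L+=1
            if nn@(o-f.mean(0))<=0:continue
            q=(proj(n,f)-c+h+.5)*K-.5
            cv2.fillPoly(lab,[np.round(q*256).astype(np.int32)],L,shift=8)
    A=[]
    for l in np.unique(lab):
        m=cv2.GaussianBlur((lab==l).astype(np.float32),(0,0),SG[n]*K)
        A.append(cv2.resize(m,(2*h,2*h),interpolation=cv2.INTER_AREA).ravel())
    A=np.array(A).T;T=img[c[1]-h:c[1]+h,c[0]-h:c[0]+h].reshape(-1,3).astype(np.float32)
    X=np.linalg.solve(A.T@A+.05*np.eye(A.shape[1]),A.T@T+.05*T.mean(0));r=np.abs(A@X-T)
    if full:return (A@X).reshape(2*h,2*h,3)
    return np.minimum(r,40).mean()
def nm(f,x0,st=(4,4,.08)):
    x0=np.array(x0,float);s=np.vstack([x0]+[x0+np.eye(3)[i]*st[i] for i in range(3)])
    r=minimize(f,x0,method="Nelder-Mead",options=dict(initial_simplex=s,xatol=.02,fatol=1e-4,maxiter=150));return r.x,r.fun
E
cat > m5.py <<'E'
from ren import *
np.set_printoptions(suppress=True,precision=2)
ini={"fork":(631,13,.06,forkp(),12),"dock_blue":(602,275,-.3,dockp(),6),"dock_green":(645,-271.5,-.135,dockp(),6)}
tiles=[]
for o,(x,y,a,parts,z) in ini.items():
    for n in("top","scene"):
        c=proj(n,[x,y,25])[0].round().astype(int);h=30 if n=="top" else 26
        i0,i2=[cv2.imread(f"pics/{n}{k}.png") for k in(0,2)]
        F=lambda p:cost(n,i0,[(p,f) for f in parts],c,h)
        d,e=nm(F,(x,y,a));d,e=nm(F,d,(-3,3,-.05))
        G=lambda w:cost(n,i2,[(d,f) for f in parts]+[(w,wheelf(z))],c,h)
        w,e2=nm(G,d);w,e2=nm(G,w,(-3,3,-.05))
        r=w-d;cc,s=np.cos(d[2]),np.sin(d[2])
        print(o,n,d,round(e,2),"wheel",w,round(e2,2),"rel",np.array([cc*r[0]+s*r[1],-s*r[0]+cc*r[1],r[2]]))
        t=np.vstack([i2[c[1]-h:c[1]+h,c[0]-h:c[0]+h],cost(n,i2,[(d,f) for f in parts]+[(w,wheelf(z))],c,h,True).clip(0,255).astype(np.uint8)])
        tiles.append(cv2.resize(cv2.convertScaleAbs(t,alpha=1.5),(133,266),interpolation=cv2.INTER_CUBIC))
cv2.imwrite("pics/v4.png",np.hstack(tiles))
E
time python3 m5.py
```

```text
fork top [631.24  10.65   0.07] 2.38 wheel [628.02  13.48   0.14] 2.72 rel [-3.03  3.04  0.07]
fork scene [633.95  13.41   0.06] 6.36 wheel [634.12  12.97   0.05] 6.05 rel [ 0.15 -0.45 -0.01]
dock_blue top [599.95 271.73  -0.29] 1.42 wheel [598.47 271.87  -0.25] 2.03 rel [-1.45 -0.29  0.03]
dock_blue scene [603.36 274.03  -0.3 ] 10.56 wheel [606.53 274.1   -0.37] 11.24 rel [ 3.01  0.99 -0.07]
dock_green top [ 643.56 -271.62   -0.15] 1.24 wheel [ 641.23 -272.3    -0.15] 7.9 rel [-2.21 -1.01  0.  ]
dock_green scene [ 647.25 -272.1    -0.15] 3.54 wheel [ 648.11 -272.26   -0.19] 4.63 rel [ 0.87 -0.03 -0.04]
real	0m31.490s
user	0m31.255s
sys	0m0.547s
```

View pics/v4.png

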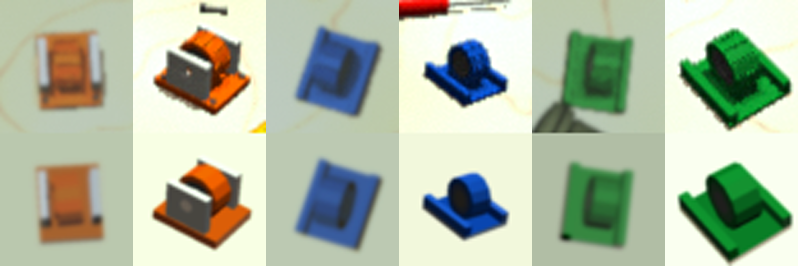

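The fits reproduce both views. The cameras' bias leaves roughly 1 mm uncertainty for the docked wheels, and fork relative y of about +1 mm. I'll regrasp the orange wheel and touch both cheeks lightly to centre it exactly, then pick up the axle.

```bash
cat > s3.py <<'E'
from rob import *
import cv2
x,y,yaw=632.5,13.2,.063; t=np.array([-np.sin(yaw),np.cos(yaw),0])
arm.move_to([x,y,160],best([x,y,160],yaw))
arm.line_to([x,y,46],velocity=200);arm.line_to([x,y,21],velocity=60);arm.close_gripper(25)
c=np.array([x,y,22.5]);arm.line_to(c,velocity=30)
s=[]
for d in(1,-1):
    hit=arm.line_to(c+t*d*15,velocity=15,stop_force=5);p=arm.get_state()["eef_pos"];s.append((p-c)@t);say(f"touch {hit}")
    arm.line_to(c,velocity=40)
m=(s[0]+s[1])/2;print("touch",s,"mid",m)
if abs(m)<5: c=c+t*m
arm.line_to(c,velocity=20)
arm.line_to([c[0],c[1],18],velocity=20,stop_force=6);say("set");arm.release()
arm.line_to([c[0],c[1],160],velocity=200)
# axle
g=np.array([490.5,-79.5]);g=g+0
arm.move_to([g[0]-5,g[1]+1.5,120],best([g[0],g[1],120],np.radians(164.8+90)));say("above axle")
for n in("top","scene"):cv2.imwrite(f"pics/{n}3.png",arm.grab_frame(n))
E
python3 s3.py
```

```text
touch True t32.9 [631.4  21.4  21.7] F [ 0.5 -1.6 -0.7] open 56.0
touch True t34.1 [632.4   1.7  21.7] F [-0.5 -0.4 -1.8] open 56.4
touch [np.float64(8.21317704753289), np.float64(-11.453517092230172)] mid -1.620170022348641
set t35.0 [633.1  11.3  21.1] F [ 0.7 -0.3  4.1] open 55.6
above axle t38.1 [485.5 -77.9 119.7] F [ 0.9  0.9 -0.3] open 93.7
```

The touches span 19.7 mm (20 expected), so the wheel is now centred. Next I grasp the axle by its grip, bring its tip just short of the −y cheek and look.

```bash
cat > s4.py <<'E'
from rob import *
import cv2
x,y=484.5,-77.6
arm.line_to([x,y,30],velocity=150);arm.line_to([x,y,2],velocity=40)
arm.close_gripper(50);say("closed");arm.line_to([x,y,140],velocity=150);say("lifted")
Y=R.from_euler("xyz",arm.get_state()["tool_rot"]).as_matrix()[:,1];phi=np.arctan2(Y[1],Y[0]);print("phi",np.degrees(phi))
yaw=.063;tgt=yaw if np.cos(phi-np.radians(74.84))>0 else yaw+np.pi
F=np.array([632.9,11.7]);u=np.array([-np.sin(yaw),np.cos(yaw)])
p=F+u*-155
arm.move_to([*p,140],rpy(tgt));arm.line_to([*p,32],velocity=150);arm.sleep(.3);say("approach")
for n in("top","scene"):cv2.imwrite(f"pics/{n}4.png",arm.grab_frame(n))
a,b=cv2.imread("pics/top4.png"),cv2.imread("pics/scene4.png")
f=lambda im,u,v:cv2.resize(cv2.convertScaleAbs(im[v-30:v+30,u-40:u+40],alpha=1.6),(400,300),interpolation=cv2.INTER_CUBIC)
cv2.imwrite("pics/v5.png",np.hstack([f(a,280,165),f(b,270,212)]))
E
python3 s4.py
```

```text
closed t40.9 [484.5 -77.6   2. ] F [ 0.2 -0.5 -0. ] open 19.9
lifted t42.0 [483.5 -77.3 138.9] F [-0.4  0.2 -1.2] open 19.5
phi -105.20181114261318
approach t44.3 [ 643.4 -143.2   33.1] F [-0.3 -0.8 -1.5] open 19.9
```

View pics/v5.png

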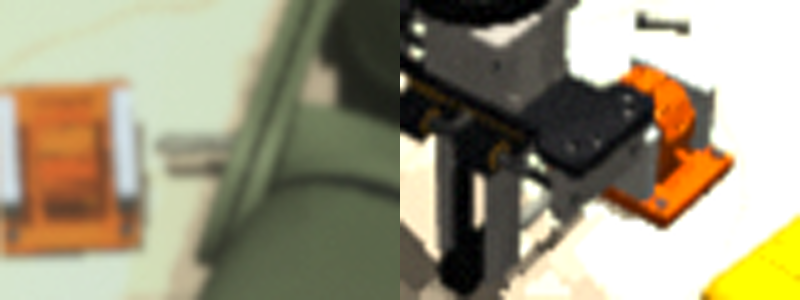

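```bash
cat > m6.py <<'E'
from ren import *
from scipy.optimize import minimize_scalar
np.set_printoptions(suppress=True,precision=2)
n="top";img=cv2.imread("pics/top4.png");K=14
for nm_,d in(("fit",(631.24,10.65,.067)),):
    big=cv2.resize(cv2.convertScaleAbs(img,alpha=1.7),None,fx=K,fy=K,interpolation=cv2.INTER_CUBIC)
    def L(P,c):
        q=proj(n,world(np.array(P,float),d))*K+K/2-.5;cv2.polylines(big,[np.round(q*16).astype(np.int32)],False,c,1,cv2.LINE_AA,4)
    for x in(-5,5):L([[x,-90,41],[x,-35,41]],(255,0,255))     # rod edges if aligned with the bore
    for s in(-1,1):L([[-28,25*s,60],[28,25*s,60],[28,35*s,60],[-28,35*s,60],[-28,25*s,60]],(255,255,0))
u,v=proj(n,[633,-25,41])[0]*K
cv2.imwrite("pics/v6.png",big[int(v)-240:int(v)+240,int(u)-400:int(u)+240])
# brightness profile across the rod, columns 297..306
for col in(298,301,304):print(col,img[155:178,col].astype(int).sum(1)//3)
for y in(-42,-52,-60):print(y,proj(n,world(np.array([[0,y,41.]]),d)))
E
python3 m6.py
```

```text
298 [62 59 59 58 56 54 55 56 56 57 57 56 52 49 45 38 34 38 43 46 47 49 50]
301 [83 74 69 68 67 66 65 64 63 62 61 57 55 53 45 37 36 42 47 50 52 52 52]
304 [90 78 70 68 68 68 67 66 65 64 62 59 58 55 46 37 38 45 51 52 54 54 55]
-42 [[269.16 164.35]]
-52 [[273.02 164.12]]
-60 [[276.11 163.94]]
```

View pics/v6.png

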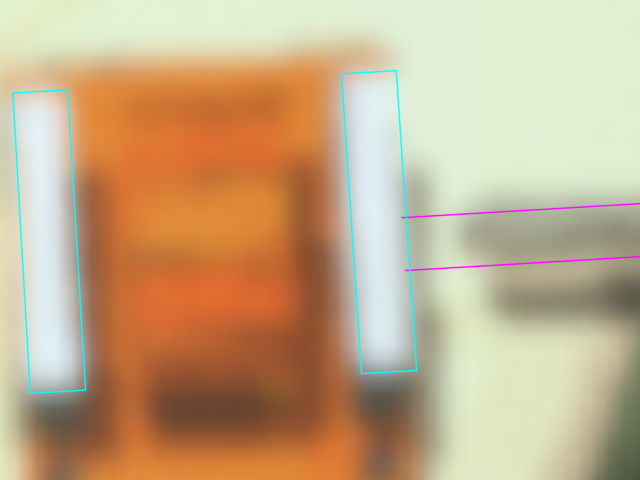

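The cheek overlay matches exactly. The rod (centre row about 228 at column 520) sits about 9 overlay px above the bore line at 237, so x is about 1.5 mm too large, and z reads about 1 mm high. I'll correct both and insert under a force limit.

```bash
cat > s5.py <<'E'
from rob import *
import cv2
yaw=.063;F=np.array([632.9-.7-.8,11.7]);u=np.array([-np.sin(yaw),np.cos(yaw)])
p=lambda s:[*(F+u*s),31.5]
arm.line_to(p(-155),velocity=20);arm.sleep(.3);say("aligned (want %s)"%np.round(p(-155),1))
for s,v in((-132,25),(-90,40),(-62,40),(-50,20)):
    hit=arm.line_to(p(s),velocity=v,stop_force=8);e=arm.get_state()["eef_pos"];print("s",s,hit,"at",round((e[:2]-F)@u,1));say("")
    if hit:break
for n in("top","scene"):cv2.imwrite(f"pics/{n}5.png",arm.grab_frame(n))
E
python3 s5.py
```

```text
aligned (want [ 641.2 -143.    31.5]) t44.9 [ 641.2 -143.    31.5] F [-0.6 -0.1 -2. ] open 19.9
s -132 False at -132.1
 t46.0 [ 639.7 -120.2   31.5] F [ 0.4 -0.2 -1.6] open 19.5Traceback (most recent call last):
  File "s5.py", line 7, in <module>
    hit=arm.line_to(p(s),velocity=v,stop_force=8);e=arm.get_state()["eef_pos"];print("s",s,hit,"at",round((e[:2]-F)@u,1));say("")
workcell.PlanningError: the arm cannot follow that straight line within its joint ranges
```

The tip went through the near cheek without contact, but the line ahead runs into a joint limit. I'll check which joint.

```bash
python3 - <<'E'
from rob import *
np.set_printoptions(suppress=True,precision=3)
yaw=.063;F=np.array([631.4,11.7]);u=np.array([-np.sin(yaw),np.cos(yaw)])
print(arm.get_state()["qpos"],arm.get_state()["tool_rot"])
for s in(-132,-110,-90,-75,-54,-155):
    for t in(yaw,yaw+np.pi):print(s,round(t,2),arm.ik([*(F+u*s),31.5],rpy(t)))
for s in(160,55):
    for t in(yaw,yaw+np.pi):print("other side",s,round(t,2),arm.ik([*(F+u*s),31.5],rpy(t)))
E
```

```text
[-0.318  0.541  1.473 -0.     1.127  2.76 ] [-2.626  1.571 -0.992]
-132 0.06 [-0.318  0.541  1.473  0.     1.127 -0.381]
-132 3.2 [-0.318  0.541  1.473  0.     1.127  2.76 ]
-110 0.06 [-0.286  0.532  1.488  0.     1.122 -0.349]
-110 3.2 [-0.286  0.532  1.488  0.     1.122  2.792]
-90 0.06 [-0.257  0.525  1.499  0.     1.118 -0.32 ]
-90 3.2 None
-75 0.06 [-0.234  0.52   1.506  0.     1.115 -0.297]
-75 3.2 None
-54 0.06 [-0.202  0.515  1.515  0.     1.112 -0.265]
-54 3.2 None
-155 0.06 [-0.351  0.552  1.456  0.     1.133 -0.414]
-155 3.2 [-0.351  0.552  1.456  0.     1.133  2.728]
other side 160 0.06 [0.135 0.529 1.491 0.    1.121 0.072]
other side 160 3.2 None
other side 55 0.06 [-0.031  0.506  1.528  0.     1.108 -0.094]
other side 55 3.2 None
```

The cause is joint 6. The same grasp works from the +y side with joint 6 near 0 and no regrasp, so I'll withdraw and go round high up.

```bash
cat > s6.py <<'E'
from rob import *
import cv2
yaw=.063;F=np.array([631.4,11.7]);u=np.array([-np.sin(yaw),np.cos(yaw)])
p=lambda s,z=31.5:[*(F+u*s),z]
arm.line_to(p(-160),velocity=60);arm.line_to(p(-160,230),velocity=200)
arm.move_to(p(165,230),rpy(yaw));say("other side")
arm.line_to(p(165,80),velocity=200);arm.line_to(p(165),velocity=100);arm.line_to(p(156),velocity=20);arm.sleep(.3);say("aligned (want %s)"%np.round(p(156),1))
for n in("top","scene"):cv2.imwrite(f"pics/{n}6.png",arm.grab_frame(n))
a,b=cv2.imread("pics/top6.png"),cv2.imread("pics/scene6.png")
from vis import proj,world
K=10;big=cv2.resize(cv2.convertScaleAbs(a,alpha=1.7),None,fx=K,fy=K,interpolation=cv2.INTER_CUBIC)
d=(631.24,10.65,.067)
def L(P):
    q=proj("top",world(np.array(P,float),d))*K+K/2-.5;cv2.polylines(big,[np.round(q*16).astype(np.int32)],False,(255,0,255),1,cv2.LINE_AA,4)
for x in(-5,5):L([[x,90,40],[x,35,40]])
w,v=(proj("top",[631,65,40])[0]*K).astype(int)
cv2.imwrite("pics/v7.png",np.hstack([big[v-200:v+200,w-200:w+200],cv2.resize(cv2.convertScaleAbs(b[180:240,250:310],alpha=1.5),(400,400),interpolation=cv2.INTER_CUBIC)]))
E
python3 s6.py
```

```text
other side t50.0 [621.1 176.  229.8] F [ 0.  -1.  -0.7] open 19.7
aligned (want [621.6 167.4  31.5]) t52.4 [621.5 167.5  31.4] F [ 0.3 -0.8 -0.3] open 19.4
```

View pics/v7.png

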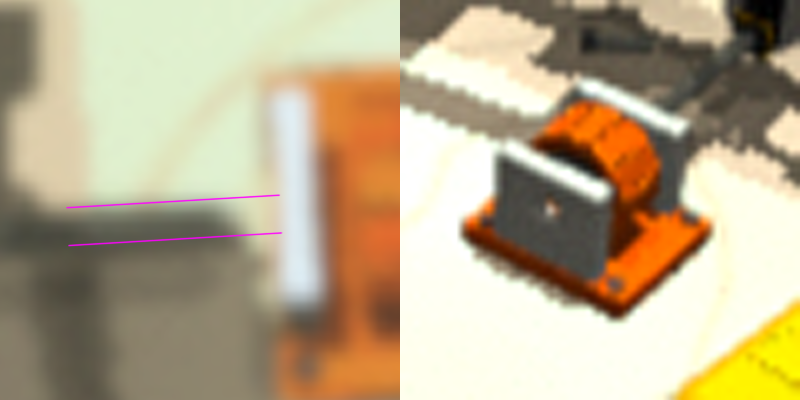

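The tip is clear of the cheek and sits about 0.5–0.7 px (roughly 1 mm) low, which agrees with my slight over-correction before. I'll shift x by +0.7 and insert.

```bash
cat > s7.py <<'E'
from rob import *
import cv2
yaw=.063;F=np.array([632.1,11.7]);u=np.array([-np.sin(yaw),np.cos(yaw)])
p=lambda s,z=31.5:[*(F+u*s),z]
arm.line_to(p(156),velocity=20)
for s,v in((125,25),(92,40),(64,40),(48,15)):
    hit=arm.line_to(p(s),velocity=v,stop_force=8);e=arm.get_state()["eef_pos"];say("s %d %s at %.1f"%(s,hit,(e[:2]-F)@u))
    if hit:break
for n in("top","scene"):cv2.imwrite(f"pics/{n}7.png",arm.grab_frame(n))
b=cv2.imread("pics/scene7.png")
cv2.imwrite("pics/v8.png",cv2.resize(cv2.convertScaleAbs(b[165:240,240:340],alpha=1.5),(800,600),interpolation=cv2.INTER_CUBIC))
E
python3 s7.py
```

```text
s 125 False at 125.2 t54.2 [624.2 136.6  31.5] F [ 0.1 -0.8 -1.4] open 19.7
s 92 False at 92.1 t55.1 [626.3 103.6  31.5] F [ 0.   0.4 -1. ] open 19.7
s 64 False at 64.1 t56.0 [628.   75.6  31.5] F [-0.4  0.1 -0.9] open 19.4
s 48 True at 57.0 t56.7 [627.9  68.6  30.9] F [ 0.1  0.6 -1.9] open 19.7
```

View pics/v8.png

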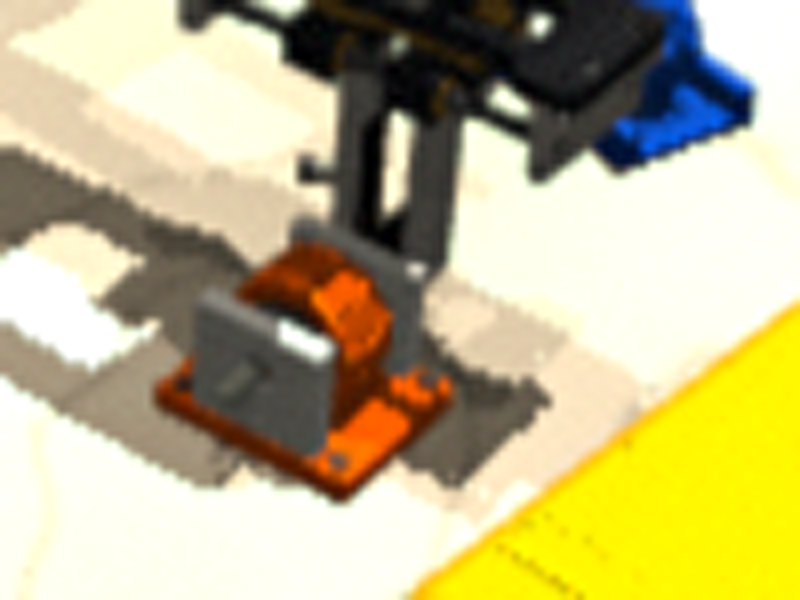

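The rod shows through the −y cheek at (240,380). It stopped at s=57 where about 54±3 was expected, so I'll push a little harder to confirm the grip is seated before releasing.

```bash
cat > s8.py <<'E'
from rob import *
import cv2
yaw=.063;F=np.array([632.1,11.7]);u=np.array([-np.sin(yaw),np.cos(yaw)])
p=lambda s,z=31.5:[*(F+u*s),z]
say("now %.1f"%((arm.get_state()["eef_pos"][:2]-F)@u))
hit=arm.line_to(p(47),velocity=15,stop_force=18);e=arm.get_state();say("push %s at %.1f"%(hit,(e["eef_pos"][:2]-F)@u))
s=(e["eef_pos"][:2]-F)@u
arm.release();arm.sleep(.3);say("released")
arm.line_to(p(s,140),velocity=120)
arm.move_to([400,330,250],best([400,330,250],0));arm.sleep(.3)
for n in("top","scene"):cv2.imwrite(f"pics/{n}8.png",arm.grab_frame(n))
a,b=cv2.imread("pics/top8.png"),cv2.imread("pics/scene8.png")
f=lambda im,u,v,w,h:cv2.resize(cv2.convertScaleAbs(im[v-h:v+h,u-w:u+w],alpha=1.5),(400,600),interpolation=cv2.INTER_CUBIC)
cv2.imwrite("pics/v9.png",np.hstack([f(a,250,165,30,45),f(b,282,200,30,45)]))
E
python3 s8.py
```

```text
now 57.0 t56.8 [627.5  68.5  30.3] F [1.1 0.  0.3] open 19.5
push True at 57.1 t57.3 [627.6  68.6  30.4] F [-0.   0.8  2.1] open 19.7
released t58.8 [626.8  68.7  29.5] F [-0.4  0.7 -0.6] open 94.2
```

View pics/v9.png

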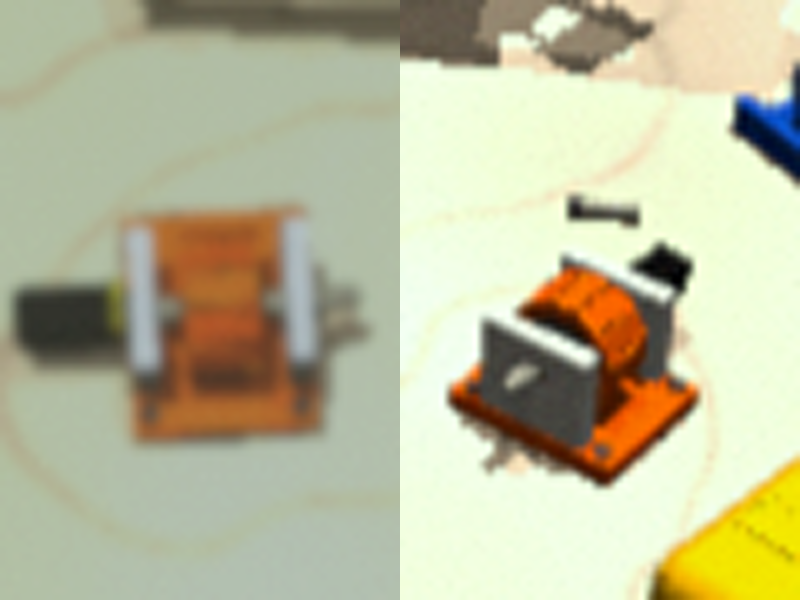

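The axle is through both cheeks. The yellow band sits right against the +y cheek (115,305), the far end protrudes at (345,300), and the wheel is upright and central. Last check: the bystanders against the first pictures, and the settled state.

```bash
cat > m9.py <<'E'
from ren import *
np.set_printoptions(suppress=True,precision=2)
from rob import say
arm.sleep(.5)
for n in("top","scene"):
    im=[cv2.imread(f"pics/{n}{k}.png") for k in(0,8)]
    for o,P,r in(("bottle",(462,-420,80),8),("screwdriver",(436,380,10),25)):
        c=proj(n,P)[0].astype(int);q=[]
        for i in im:
            h=cv2.cvtColor(i[c[1]-r:c[1]+r,c[0]-r:c[0]+r],cv2.COLOR_BGR2HSV)
            m=((h[...,0]<8)|(h[...,0]>172))&(h[...,1]>110);q.append((m.sum(),*np.argwhere(m).mean(0)[::-1]))
        print(n,o,np.array(q))
    f=arm.grab_frame(n);print(n,"max change since last",cv2.absdiff(f,im[1])[140:260,130:380].mean())
ini={"fork":(631,13,.06,forkp(),12),"dock_blue":(602,275,-.3,dockp(),6),"dock_green":(645,-271.5,-.135,dockp(),6)}
for n in("top","scene"):
    for o,(x,y,a,parts,z) in list(ini.items())[1:]:
        c=proj(n,[x,y,25])[0].round().astype(int);h=30 if n=="top" else 26
        i0=cv2.imread(f"pics/{n}0.png");i2=cv2.imread(f"pics/{n}{8 if o=='dock_green' else 4}.png")
        d,_=nm(lambda p:cost(n,i0,[(p,f) for f in parts],c,h),(x,y,a))
        w,e=nm(lambda w:cost(n,i2,[(d,f) for f in parts]+[(w,wheelf(z))],c,h),d)
        r=w-d;C,s=np.cos(d[2]),np.sin(d[2]);print(o,n,"rel",np.array([C*r[0]+s*r[1],-s*r[0]+C*r[1],r[2]]),round(e,2))
say("end")
E
python3 m9.py
```

```text
top bottle [[45. 10.  7.]
 [45. 10.  7.]]
top screwdriver [[339.    25.97  24.52]
 [332.    26.36  24.85]]
top max change since last 0.41606666666666664
scene bottle [[57.    8.67  9.89]
 [57.    8.74  9.75]]
scene screwdriver [[165.    26.98  25.25]
 [166.    26.96  25.23]]
scene max change since last 1.1731
dock_blue top rel [-1.38 -0.31  0.03] 2.17
dock_green top rel [-2.29 -0.42 -0.  ] 1.44
dock_blue scene rel [ 3.03  0.96 -0.07] 11.88
dock_green scene rel [ 0.45  0.38 -0.02] 4.47
end t62.2 [400. 330. 250.] F [-1.3 -0.1 -0.4] open 94.3
```

Bottle and screwdriver are unmoved (the top-view difference on the handle is arm shadow), and the wheels average within about 1 mm of dock centre. Handing in.

```bash
python3 -c "
from workcell import arm
arm.close_job()"
```

```text
the job is handed in; nothing more can be done
```

The job is done and handed in at about 62 s of the 128 s. All three wheels are sorted, and the axle is through both cheeks and the orange wheel. The gripper is open and clear of everything.

- **Docked wheels:** averaged over both cameras, the blue wheel is about 1 mm and the green wheel about 1 mm from dock centre. The single cameras disagree along the rails. For blue they read −1.4 mm (top) and +3.0 mm (scene); for green −2.3 mm and +0.5 mm. I put this down to calibration bias and did not resolve it further.
- **Orange wheel:** I centred it between the cheeks by lightly touching each one; the free travel was 19.7 mm against the 20 mm expected. Along x it was set from the camera fits and is good to about 1 mm.
- **Axle:** I started from the −y side, with the tip inside the near cheek and no contact felt, but joint 6 ran out of range. I withdrew and inserted from the +y side instead. It ran in without resistance and stopped firmly; a harder 18 N push moved it no further. It stopped about 3 mm earlier than I had estimated. In the last pictures the yellow band is at the cheek and the tip sticks out the far side.
- **Bystanders:** the bottle and screwdriver are unchanged within 0.5 px in both cameras.

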